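# Put spare relays and fuses away through the tipping feeder

### The job

Put all the power relays and boxes of fuses lying on the desk away into the feeder's open drawer: set them one at a time on the drawer-side half of the level pivoting tray and let go, so that each one's own weight tips the tray and it slides into the drawer. Do not put or drop a part into the drawer by hand, and do not push the tray with the gripper. When all of them are in and the tray has swung back level, push the drawer fully home until it seats at its catch, and leave everything else on the desk where it is.

Things in the scene. Friction and masses are not known exactly. Their poses are not given: they have to be found in the camera images.
- feeder: parts feeder fixed to the desk: pivoting tray on two dark uprights (top z 177 mm), low grey one-drawer cabinet on its left. Origin on the desk under the middle of the pivot; x the way the drawer closes (away from the robot), y from tray to drawer, z up. In mm: tray x -54..54, y -66..130; uprights x +-(62..70), y -16..16; cabinet x 70..227, y 110..380, 145 high; open drawer in front of it.
- tray (a joint): tray's pivot along the feeder's x axis, z 167 mm: 0 = level, held lightly by its counterweight (0.015 N m); grows as the drawer-side end (+y) sinks; stop at 0.45 rad. A part let go on the +y side of the pivot tips it by its weight and slides off into the open drawer in about 1 s; the tray then swings back level. A part on the other side does not tip it.
- tray_load (a point): point on the tray's floor where a part is to be set: middle of the pad between two fine ribs, 60 mm from the pivot towards the drawer, 170 mm above the desk when level. Slippery aluminium floor, 104 mm wide (x) between two lips 8 mm high. Moves with the tray.
- drawer (a joint): drawer: 0 = fully home, grows as it comes out towards the robot (feeder's -x); stop at 0.138 m; starts nearly full out. Sliding friction about 1.5 N; in the last 12 mm a spring catch adds some 2 N, then snaps over and holds it at 0.
- drawer_in (a point): centre of the drawer's slippery inner floor, 31 mm above the desk; the floor slopes down by 26 mm to the far (+y) side and by 23 mm to the back (+x), so parts line up along the back; axes as the feeder's; inside 145 (x) x 257 mm (y). Walls reach z 88 (tray side), 141 (front), 110 mm (back, far side). Moves with the drawer.
- drawer_front (a point): middle of the outer (robot-side) face of the drawer's steel lip pull, 117 mm above the desk; pull 90 mm wide (y), 14 mm high, 16 mm out from the front panel (270 mm wide, z 3..141 mm). Push here or on the panel along the feeder's +x. Moves with the drawer.
- relay1: power relay: dark grey box 44 (x) x 52 (y) x 30 mm high with a black disc and two pale screw studs on top (44 mm high over the studs); about 0.14 kg; origin at the centre of its underside, z up through the studs. Grasp the box part across its 44 mm (x). May be absent (None).
- relay2: power relay: dark grey box 44 (x) x 52 (y) x 30 mm high with a black disc and two pale screw studs on top (44 mm high over the studs); about 0.14 kg; origin at the centre of its underside, z up through the studs. Grasp the box part across its 44 mm (x). May be absent (None).
- relay3: power relay: dark grey box 44 (x) x 52 (y) x 30 mm high with a black disc and two pale screw studs on top (44 mm high over the studs); about 0.14 kg; origin at the centre of its underside, z up through the studs. Grasp the box part across its 44 mm (x). May be absent (None).
- fuses1: box of fuses: yellow box with a white lid, 40 (x) x 60 (y) x 20 mm high; about 0.09 kg; origin at the centre of its underside, z up. Grasp across its 40 mm (x). May be absent (None).
- fuses2: box of fuses: yellow box with a white lid, 40 (x) x 60 (y) x 20 mm high; about 0.09 kg; origin at the centre of its underside, z up. Grasp across its 40 mm (x). May be absent (None).
- solder_reel: bystander, leave alone: grey reel of solder, 59 mm across, 28 high; origin at the centre of its underside.
- tub: bystander, leave alone: lidded round tub, 51 mm across, 41 high; origin at the centre of its underside.
- driver: bystander, leave alone: small screwdriver, 128 mm; origin at the centre of its underside.
- splice: bystander, leave alone: lever connector, 19 x 24 x 15 mm, among the parts; origin at the centre of its underside.
- analyser: bystander, leave alone: small black logic analyser, 56 x 29 x 14 mm; origin at the centre of its underside.

How it is judged:
By the outcome, as a careful person would: the job done as asked, in the order asked, and still so for the second after the job is handed in, with the robot touching nothing.
Of relay1, relay2, relay3, fuses1, fuses2 only 4 to 5 are there at a start; the rules pass over those that are not, and their reading is None.
At some moment in a run one of relay1, relay2, relay3, fuses1, fuses2 may be knocked a few centimetres aside while the robot is not near it.
Once in a run the grip may slacken for a moment while it holds something.
It also fails if it takes over 208 s, if anything falls off the work surface, if the arm or the gripper's body presses on something with over 40 N, if the wrist force passes 120 N, or if a joint passes its speed limit or range.

### The arm

A 6-joint arm with a two-finger parallel gripper is mounted at the origin on a cart in front of the work surface, level with it; the furniture and walls round the work are solid. World frame = base frame: x ahead of the robot, y to its left, z up, the work surface at z = 0. Lengths are in m, angles in degrees, forces in N, time in s.
With the tool pointing down it reaches from about 0.4 to 0.825 m from the base axis. Payload 7 kg.
Tool frame: the origin (TCP) lies between the finger pads; the fingertips stand 25 mm ahead of it and the grasp point (between the pads) lies 6 mm ahead of it; z points along the fingers, y is the line along which they close (so a half turn about z gives the same grasp; the last joint's range is limited). The gripper opens to 88 mm and grips with 3 to 60 N. Pads are 19 mm wide; open, the fingers measure 130 mm over their backs; the gripper's body (78 mm by 193 mm) begins 47 mm behind the grasp point.
Start: joints at [84.001, 20.546, 0.682, 0, -70.136, -16.507], TCP at [0.258, 0.624, 0.252] pointing down, gripper open.
Joint ranges: [-176.03, 176.03], [-82.01, 121.73], [-58.28, 71.71], [-173.87, 95.51], [-174.79, -0.11], [-173.66, 173.66]. Speed limits (degrees/s): [136.94, 136.94, 172.46, 180, 180, 180].

### API

Orientations are given as [roll, pitch, yaw] about the fixed x, y, z axes, in that order (R = Rz(yaw) Ry(pitch) Rx(roll)).
In Python, from plant import ctrl gives the robot as it stands.
- The arm moves only by the tool drive_effector, called after "Request:" as name([rows], argument=value, ...), one row to a line, values as JSON. Schema: {"type":"object","properties":{"moves":{"type":"array","items":{"type":"array","items":{"type":"number"},"minItems":5,"maxItems":5},"minItems":1,"maxItems":8},"only":{"type":"string"},"quiet":{"type":"boolean"},"lines":{"type":"string"}},"required":["moves"],"additionalProperties":false}. moves is a list of rows, 1 to 8 of them, each of 5 numbers: dx, dy, dz in parts of the range, where 1.0 means 600 mm, then a turn about the tool's z in a scale on which 1.0 is pi rad, then the finger opening in m; each row is the pose to reach, as a shift and turn from the pose commanded when the call began, along the tool's axes at that moment; what a row does not reach only later rows make up. A row lasts 1/8 s, in which the tool goes at most 0.0625 m and 10.7 degrees, less where a joint would pass 70% of its speed; a pose out of reach is approached as far as the arm can. The fingers move at their own pace and stop on an object; the grip force is fixed at half the most. Time passes only in rows, so rows that do not move let the fingers close. The tool returns the time, the measured TCP pose, the force, the opening and the grip force at its end. only (a regular expression) keeps the lines of the reply that match it, lines (a string "A,B") keeps lines A to B, and quiet returns only ok. No shift or turn number may pass 1 either way. Input that does not fit is refused with a message, and nothing moves.
- ctrl.get_obs(): the state, without advancing time (a new reading comes with each control period).
- ctrl.snapshot(name): name is "scene" or "side" or "wrist"; returns a dict with "frame" (480x640x3 uint8, red, green, blue), "z_map" (480x640 float32, m along the optical axis (not along the pixel's ray), 0 where there is no reading), "fovy" (degrees; the focal length in pixels is half the picture's height over the tangent of half this angle, whatever the lens; pixels are square), "cx", "cy" (the principal point, pixels), "R" (3x3) and "t" (3): a world point X has camera coordinates R X + t; the wrist camera has in their place "T_tool_cam" (4x4, takes a point from camera to tool coordinates, whose origin is the TCP and whose axes are the flange's). Camera axes: x right, y down, z forward; pixel columns grow to the right and rows downward; lengths in m; the calibration is good to about 2 mm. A picture is of the moment at which its call begins: read the wrist's pose just before it.
- ctrl.close_job(): hands the job in; it is judged then, once.
The state is a dict: "clock": time; "joint_pos": joint angles; "qvel": joint speeds; "tau": joint torques, N m; "tool_pos": TCP position; "orientation": TCP orientation; "force": force on the tool from outside, world axes, zero at the start; "moment": the same for the moment, N m; "opening": finger opening in m; "gripper_force": force on a finger pad.
Only numpy, scipy, OpenCV 4.12 (cv2) and the standard library are available. Lean on these libraries where they do the work, as an engineer would, in place of code of your own. Each camera call takes 0.05 s, during which the arm holds its last target. There are 200 camera calls.

## Working session

There is one attempt and no reset: what is moved stays moved. The work goes in short steps, Python scripts to look and compute and a tool call to move; the robot and the scene stay as the last step left them, time stands still between calls to the robot, and variables do not carry over. Pictures are saved under pics/ and viewed, at most 16 in all, crops included, and the job is handed in when it is done.

```bash
ls; mkdir -p pics; python3 - <<'E'
from plant import ctrl
import cv2
o=ctrl.get_obs();print(o)
for n in ["scene","side"]:
    s=ctrl.snapshot(n);cv2.imwrite(f"pics/{n}0.png",s["frame"][...,::-1]);print(n,s["fovy"],s["cx"],s["cy"],s["R"],s["t"])
E
```

```text
pics
plant.py
{'clock': 0.0, 'joint_pos': array([ 8.40012246e+01,  2.05906107e+01,  6.33276097e-01, -2.14718993e-02,
       -7.01349329e+01, -1.65048268e+01]), 'qvel': array([ 0.01809084, -0.00500995,  0.03263523, -0.08198313, -0.11219256,
       -0.08580719]), 'tau': array([ 6.78605484e-04, -5.82716274e+01,  2.93046534e+01,  6.99741036e+00,
        6.82981830e-03, -1.65499409e-04]), 'tool_pos': array([0.25821517, 0.62316909, 0.25062392]), 'orientation': array([ 1.79905799e+02, -6.86235665e-03, -2.25109092e+01]), 'force': array([-0.49898484, -0.03690531, -0.2137898 ]), 'moment': array([ 0.02860539, -0.00399769, -0.0360069 ]), 'gripper_force': 0.0, 'opening': 0.08746899531383523}
scene 45.13638049121188 322.829742570202 243.74446369643775 [[ 0.80346361 -0.59525282  0.01096788]
 [-0.41438417 -0.57236747 -0.70758833]
 [ 0.42747161  0.56397656 -0.70653978]] [-0.35308866  0.34972999  1.39294543]
side 56.35541370264659 316.0656862935933 228.67439666135448 [[-0.85760105  0.51424573 -0.00847152]
 [ 0.45440112  0.74987782 -0.4808356 ]
 [-0.24091505 -0.41621458 -0.87676984]] [ 0.39165358 -0.23093308  1.73658909]
```

View pics/scene0.png

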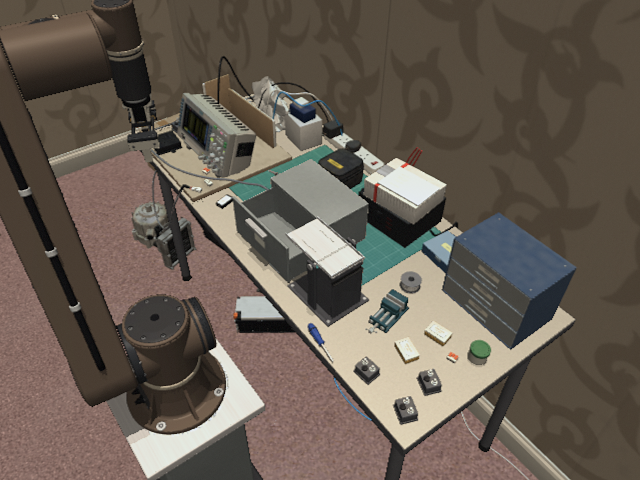

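View pics/side0.png

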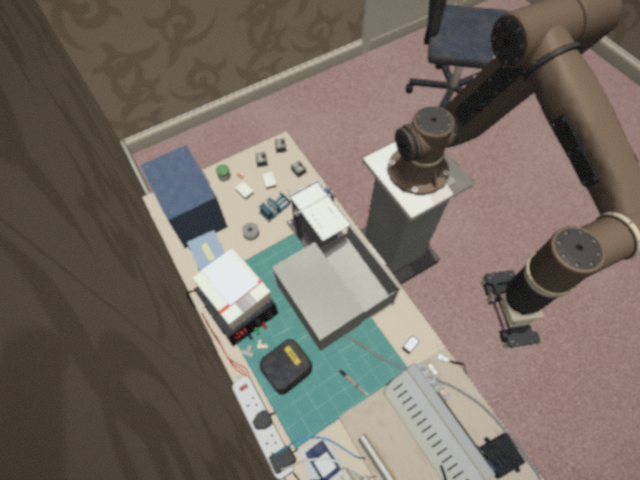

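The scene view shows relays at (367,369), (430,380), (405,408), fuse boxes at (406,350), (438,332), the splice at (453,357), the tray around (325,245) and the drawer around (270,230). All five parts are there. I'll measure them with depth next.

```bash
cat > h.py <<'E'
import numpy as np, cv2
from scipy.spatial.transform import Rotation as Ro
from plant import ctrl
def tool():
    o=ctrl.get_obs();T=np.eye(4);T[:3,:3]=Ro.from_euler('xyz',o["orientation"],degrees=True).as_matrix();T[:3,3]=o["tool_pos"];return T,o
def snap(n):
    T,o=tool();s=ctrl.snapshot(n)
    if n=="wrist": C=T@np.array(s["T_tool_cam"])
    else:
        C=np.eye(4);C[:3,:3]=s["R"].T;C[:3,3]=-s["R"].T@s["t"]
    f=240/np.tan(np.radians(s["fovy"]/2));v,u=np.mgrid[:480,:640]
    d=np.stack([(u-s["cx"])/f,(v-s["cy"])/f,np.ones_like(u,float)],-1)@C[:3,:3].T
    P=C[:3,3]+d*s["z_map"][...,None];P[s["z_map"]==0]=np.nan
    return s["frame"],P,d,C[:3,3]
def plane(d,c,z): return c+d*((z-c[2])/d[...,2])[...,None]
def rects(mask,P,amin=30):
    m=cv2.morphologyEx(mask.astype(np.uint8),cv2.MORPH_OPEN,np.ones((2,2)))
    n,l,st,ce=cv2.connectedComponentsWithStats(m);out=[]
    for i in range(1,n):
        if st[i,4]<amin: continue
        q=P[l==i];(x,y),(w,h),a=cv2.minAreaRect((q[:,:2]*1000).astype(np.float32))
        if w>h: w,h,a=h,w,a+90   # a = angle of the short side
        out.append((ce[i].round(),int(st[i,4]),(round(x),round(y)),(round(w),round(h)),round((a+90)%180-90,1),np.nanmedian(q[:,2]).round(3)))
    return out
E
python3 - <<'E'
from h import *
F,P,d,c=snap("scene");z=P[...,2]
hsv=cv2.cvtColor(F,cv2.COLOR_RGB2HSV);v,u=np.mgrid[:480,:640]
print("desk z",np.nanmedian(z[395:400,375:385]),P[330,360])
on=(u>290)&(v>255)&(u<500)
for r in rects(on&(z>.008)&(z<.06)&(u>300),P):print(r)
print("tray");
for r in rects((z>.165)&(z<.182)&(u>270)&(u<380)&(v>210)&(v<290),P,200):print(r)
print("cab")
for r in rects((z>.14)&(z<.15)&(u>220)&(u<380)&(v>150)&(v<290),P,200):print(r)
F,P,d,c=snap("side");z=P[...,2];v,u=np.mgrid[:480,:640]
print("side")
for r in rects((z>.165)&(z<.182)&(u>270)&(u<370)&(v>160)&(v<270),P,200):print(r)
for r in rects((z>.139)&(z<.15)&(u>250)&(u<410)&(v>200)&(v<360),P,100):print(r)
for r in rects((z>.010)&(z<.06)&(v>120)&(v<240)&(u>200)&(u<335),P):print(r)
E
```

```text
desk z 0.0011076976194972499 [ 0.46914503 -0.12475606 -0.00129321]
(array([305., 265.]), 80, (435, 77), (20, 140), -36.3, np.float64(0.037))
(array([442., 262.]), 168, (786, -111), (43, 126), -29.5, np.float64(0.032))
(array([411., 281.]), 306, (684, -91), (59, 61), 49.2, np.float64(0.027))
(array([472., 307.]), 856, (736, -257), (18, 211), -1.3, np.float64(0.034))
(array([346., 305.]), 342, (493, -51), (25, 133), -76.6, np.float64(0.026))
(array([390., 310.]), 841, (558, -136), (57, 177), -75.2, np.float64(0.031))
(array([312., 302.]), 103, (412, 15), (25, 44), -36.1, np.float64(0.03))
(array([439., 333.]), 364, (623, -259), (55, 57), -72.3, np.float64(0.02))
(array([316., 334.]), 164, (363, -76), (26, 67), -7.1, np.float64(0.017))
(array([407., 350.]), 377, (519, -247), (49, 71), -23.6, np.float64(0.02))
(array([480., 352.]), 400, (665, -362), (46, 74), -54.6, np.float64(0.04))
(array([454., 357.]), 32, (604, -332), (19, 23), -85.5, np.float64(0.01))
(array([367., 370.]), 390, (404, -237), (50, 51), -80.1, np.float64(0.03))
(array([430., 381.]), 399, (506, -351), (52, 62), -22.8, n
[... 466 characters left out ...]
.7, np.float64(0.028))
(array([262., 159.]), 135, (485, -342), (35, 72), -44.8, np.float64(0.029))
(array([300., 168.]), 139, (384, -231), (45, 55), 28.2, np.float64(0.029))
(array([224., 172.]), 167, (642, -364), (39, 61), -45.4, np.float64(0.038))
(array([270., 180.]), 154, (514, -242), (41, 62), -15.0, np.float64(0.02))
(array([245., 190.]), 161, (618, -250), (42, 60), 15.8, np.float64(0.019))
(array([274., 207.]), 387, (552, -130), (51, 112), -70.1, np.float64(0.034))
(array([214., 232.]), 289, (782, -132), (61, 119), -74.1, np.float64(0.036))
(array([251., 230.]), 202, (679, -85), (47, 57), -31.7, np.float64(0.026))
(array([300., 235.]), 37, (534, 26), (17, 26), -3.7, np.float64(0.029))
```

```bash
python3 - <<'E'
from h import *
for n,(a,b,cc,e) in dict(scene=(200,380,150,290),side=(250,410,170,360)).items():
    F,P,d,c=snap(n);z=P[...,2];v,u=np.mgrid[:480,:640];w=(u>a)&(u<b)&(v>cc)&(v<e)
    for lo,hi,N in ((.164,.176,"tray"),(.142,.148,"cab")):
        m=cv2.morphologyEx((w&(z>lo)&(z<hi)).astype(np.uint8),cv2.MORPH_OPEN,np.ones((5,5)))
        k,l,st,ce=cv2.connectedComponentsWithStats(m);i=1+np.argmax(st[1:,4]);q=P[l==i][:,:2]*1000
        best=None
        for ang in np.arange(-30,60,.5):
            r=np.radians(ang);R=np.array([[np.cos(r),np.sin(r)],[-np.sin(r),np.cos(r)]]);t=q@R.T
            p=np.percentile(t,[.5,99.5],axis=0);A=np.prod(p[1]-p[0])
            if best is None or A<best[0]: best=(A,ang,p[1]-p[0],R.T@p.mean(0))
        print(n,N,st[i,4],best,np.nanmean(z[l==i]))
E
```

```text
scene tray 1801 (np.float64(18573.984938664293), np.float64(1.0), array([102.39780449, 181.39046078]), array([476.29968341,  50.91225493])) 0.1707434800484558Traceback (most recent call last):
  File "<stdin>", line 6, in <module>
    return _wrapfunc(a, 'argmax', axis=axis, out=out, **kwds)
    return bound(*args, **kwds)
ValueError: attempt to get argmax of an empty sequence
```

```bash
python3 - <<'E'
from h import *
a=cv2.imread("pics/scene0.png")[200:300,225:375];cv2.imwrite("pics/c1.png",cv2.resize(a,None,fx=5,fy=5,interpolation=cv2.INTER_CUBIC))
E
```

```text
(no output)
```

View pics/c1.png

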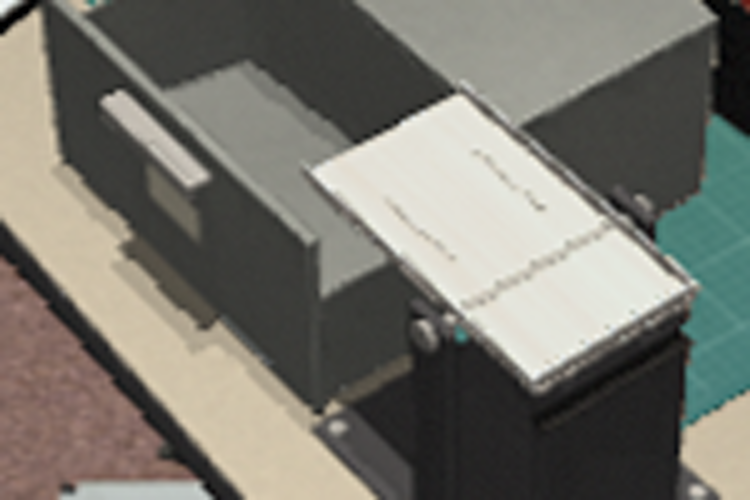

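The crop shows the tray with its dotted pivot line from (465,300) to (615,225), and the two ribs around (420,230) and (510,180) that mark the pad. The corners are at (308,170), (462,90), (695,290) and (532,385). I'll cast these onto z≈0.171.

```bash
python3 - <<'E'
from h import *
F,P,d,c=snap("scene")
def w(x,y,z):
    u,v=225+x/5-.4,200+y/5-.4
    dd=cv2.remap(d.astype(np.float32),np.float32([[u]]),np.float32([[v]]),1)[0,0];return (plane(dd,c,z)[:2]*1000).round(1)
for z in(.170,.177):print(z,[w(*p,z) for p in((308,170),(462,90),(695,290),(532,385))])
print("ribs",[w(*p,.171) for p in((388,200),(453,258),(475,152),(543,208))], w(465,204,.170))
print("pivot",w(465,305,.17),w(615,226,.17))
print("front top",w(45,5,.141),w(315,243,.141)); print("pull",w(102,100,.124),w(193,190,.124))
print("cab corner",w(715,15,.145),w(525,125,.145))
E
```

```text
0.17 [array([421.7, 142.6]), array([525.2, 145.6]), array([532.3, -46.3]), array([425.8, -49.2])]
0.177 [array([417.8, 136.5]), array([520.6, 139.4]), array([527.8, -51.2]), array([421.9, -54.1])]
ribs [array([442.5,  98.3]), array([445.1,  43.9]), array([501.2, 101. ]), array([504.9,  45.8])] [474.1  73. ]
pivot [431.1  14.1] [527.8  13.9]
front top [391.4 371.3] [409.5 119.6]
pull [384.5 299.1] [387.1 207. ]
cab corner [697.4 134.1] [552.7 124.1]
```

The rows are not in the units I measure in: shifts go in shares of 600 mm and turns go in shares of pi rad. I convert before sending: 0.366 m is 0.61, 0.252 m is 0.42, 65 degrees is 0.3611.

```bash
cat >> h.py <<'E'
def go(x,y,z,yaw=None):
    "x,y,z in mm, yaw deg -> row in tool axes"
    T,o=tool();d=T[:3,:3].T@(np.array([x,y,z])/1000-T[:3,3]);t=0 if yaw is None else (o["orientation"][2]-yaw+180)%360-180
    print("row",d.round(4),round(t,1),"n",np.ceil(max(np.linalg.norm(d)/.0625,abs(t)/10.7)),"open",round(o["opening"],4))
E
```

Request:
drive_effector([
  [0.61,0.42,-0.1667,0.3611,0.088],
  [0.61,0.42,-0.1667,0.3611,0.088],
  [0.61,0.42,-0.1667,0.3611,0.088],
  [0.61,0.42,-0.1667,0.3611,0.088],
  [0.61,0.42,-0.1667,0.3611,0.088],
  [0.61,0.42,-0.1667,0.3611,0.088],
  [0.61,0.42,-0.1667,0.3611,0.088],
  [0.61,0.42,-0.1667,0.3611,0.088],
])

```text
clock: 1.3
tool_pos: [0.5015, 0.2481, 0.3528]
orientation: [-179.9, 0.0, -87.7]
force: [-1.0, 0.6, -0.5]
opening: 0.0876
gripper_force: 0.0
```

```bash
python3 -c "
from h import *
go(430,-290,350,-110)"
```

```text
row [0.5347 0.0932 0.0022] 22.3 n 9.0 open 0.0876
```

In the tool's units: 0.5 m is 0.8333, 0.085 m is 0.1417, 20 degrees is 0.1111.

Request:
drive_effector([
  [0.8333,0.1417,0,0.1111,0.088],
  [0.8333,0.1417,0,0.1111,0.088],
  [0.8333,0.1417,0,0.1111,0.088],
  [0.8333,0.1417,0,0.1111,0.088],
  [0.8333,0.1417,0,0.1111,0.088],
  [0.8333,0.1417,0,0.1111,0.088],
  [0.8333,0.1417,0,0.1111,0.088],
  [0.8333,0.1417,0,0.1111,0.088],
])

```text
clock: 2.3
tool_pos: [0.4373, -0.2469, 0.3517]
orientation: [-180.0, 0.0, -107.5]
force: [2.1, 1.5, 0.5]
opening: 0.0879
gripper_force: 0.0
```

Request:
drive_effector([
  [0,0,0,0,0.088],
  [0,0,0,0,0.088],
])

```text
clock: 2.55
tool_pos: [0.4377, -0.2453, 0.3512]
orientation: [180.0, 0.0, -107.6]
force: [0.2, 0.9, -0.5]
opening: 0.0873
gripper_force: 0.0
```

```bash
python3 -c "
from h import *
F,P,d,c=snap('wrist');z=P[...,2];print(c)
cv2.imwrite('pics/w1.png',F[...,::-1])
for r in rects((z>.009)&(z<.035),P,300):print(r)
"
```

```text
[ 0.41172434 -0.32282702  0.48519712]
(array([317.,  63.]), 1619, (400, -371), (40, 49), -21.8, np.float64(0.031))
(array([238., 114.]), 1573, (501, -349), (45, 49), -20.8, np.float64(0.031))
(array([119., 142.]), 308, (640, -359), (20, 44), -22.3, np.float64(0.018))
(array([ 57., 221.]), 2764, (647, -332), (203, 294), -66.7, np.float64(0.025))
(array([358., 187.]), 1312, (396, -231), (42, 57), 5.8, np.float64(0.031))
(array([255., 207.]), 1882, (520, -245), (40, 66), -16.5, np.float64(0.021))
(array([172., 226.]), 1895, (622, -253), (48, 64), 10.8, np.float64(0.021))
(array([420., 288.]), 811, (363, -136), (44, 215), 7.1, np.float64(0.017))
(array([633., 279.]), 861, (204, -144), (72, 379), 41.9, np.float64(0.014))
(array([281., 290.]), 1656, (519, -135), (66, 97), -73.6, np.float64(0.023))
(array([343., 340.]), 690, (433, -146), (95, 244), -22.4, np.float64(0.024))
```

View pics/w1.png

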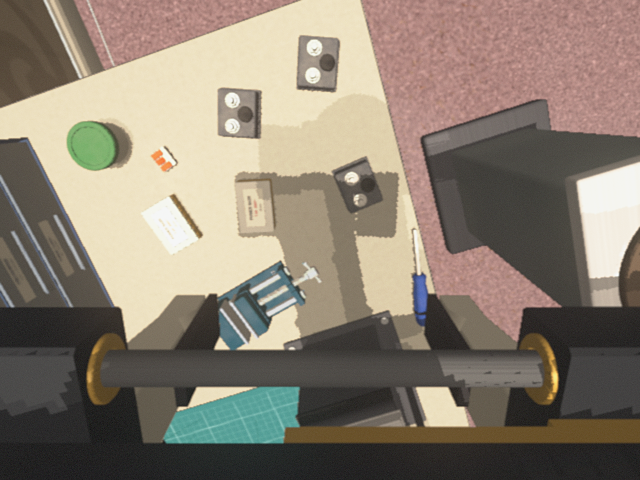

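The wrist view shows relays at (358,187), (238,114) and (317,63), fuse boxes at (255,207) and (172,226), the splice at (164,158), the tub at (92,145) and the driver at (419,285). I'll take the relay at (396,-231) first.

```bash
cat >> h.py <<'E'
def near(x,y,zt,r=60):
    "wrist look: rectangle of the part with top height zt near x,y (mm)"
    F,P,d,c=snap("wrist");z=P[...,2];v,u=np.mgrid[:480,:640]
    m=(z>zt-.010)&(z<zt+.005)&(np.hypot(P[...,0]-x/1000,P[...,1]-y/1000)<r/1000)
    for q in rects(m,plane(d,c,zt),200):print(q)
    return F
E
python3 -c "
from h import *
go(396,-231,200,-84)"
```

```text
row [-0.0004  0.0441  0.1514] -23.5 n 3.0 open 0.0873
```

In the tool's units: 0.15 m is 0.25, 0.044 m is 0.0733, -23.5 degrees is -0.1306.

Request:
drive_effector([
  [0,0.0733,0.25,-0.1306,0.088],
  [0,0.0733,0.25,-0.1306,0.088],
  [0,0.0733,0.25,-0.1306,0.088],
  [0,0.0733,0.25,-0.1306,0.088],
  [0,0.0733,0.25,-0.1306,0.088],
])

```text
clock: 3.22
tool_pos: [0.3976, -0.2317, 0.2033]
orientation: [-179.9, -0.1, -83.9]
force: [-0.1, -0.3, 0.8]
opening: 0.0876
gripper_force: 0.0
```

```bash
python3 -c "
from h import *
F=near(396,-231,.030);cv2.imwrite('pics/w2.png',F[...,::-1])
go(396,-231,29,-84)"
```

```text
(array([322., 218.]), 2571, (396, -235), (40, 49), 6.1, np.float64(0.03))
row [-0.0014  0.0021  0.1744] 0.0 n 3.0 open 0.0874
```

View pics/w2.png

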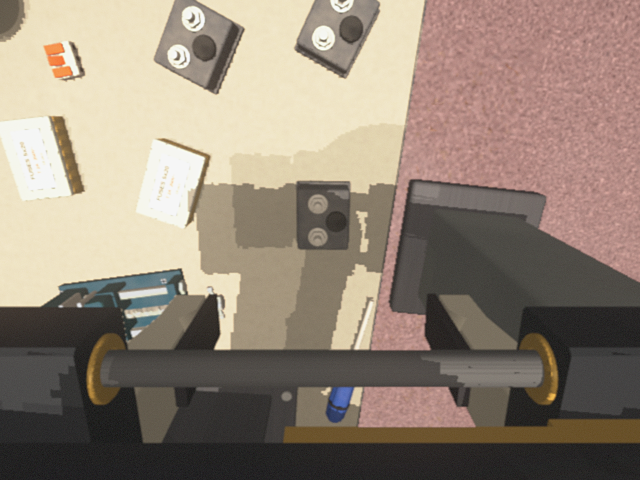

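The relay is centred at (322,218) and lined up with the fingers. Next I descend, grip and lift.

In the tool's units: 0.174 m is 0.29, 0.003 m is 0.005.

Request:
drive_effector([
  [0.005,0.0033,0.1,0,0.088],
  [0.005,0.0033,0.2,0,0.088],
  [0.005,0.0033,0.2667,0,0.088],
  [0.005,0.0033,0.29,0,0.088],
  [0.005,0.0033,0.29,0,0.088],
])

```text
clock: 3.9
tool_pos: [0.3952, -0.2355, 0.0276]
orientation: [180.0, -0.0, -84.0]
force: [-0.1, 0.1, 0.3]
opening: 0.0876
gripper_force: 0.0
```

Request:
drive_effector([
  [0,0,0,0,0.03],
  [0,0,0,0,0.03],
  [0,0,0,0,0.03],
  [0,0,0,0,0.03],
  [0,0,-0.0833,0,0.03],
  [0,0,-0.1667,0,0.03],
  [0,0,-0.3333,0,0.03],
  [0,0,-0.4167,0,0.03],
])

```text
clock: 4.9
tool_pos: [0.3935, -0.2353, 0.2548]
orientation: [-180.0, -0.0, -84.0]
force: [0.8, -0.3, -0.5]
opening: 0.0299
gripper_force: 0.0
```

```bash
python3 -c "
from h import *
go(474,72,270,-88)"
```

```text
row [-0.2972 -0.1121 -0.0151] 4.0 n 6.0 open 0.0299
```

```bash
python3 -c "
from h import *
F=near(396,-231,.030,90);cv2.imwrite('pics/w3.png',F[...,::-1])"
```

```text
(array([323., 208.]), 1926, (390, -235), (40, 49), 9.2, np.float64(0.03))
```

View pics/w3.png

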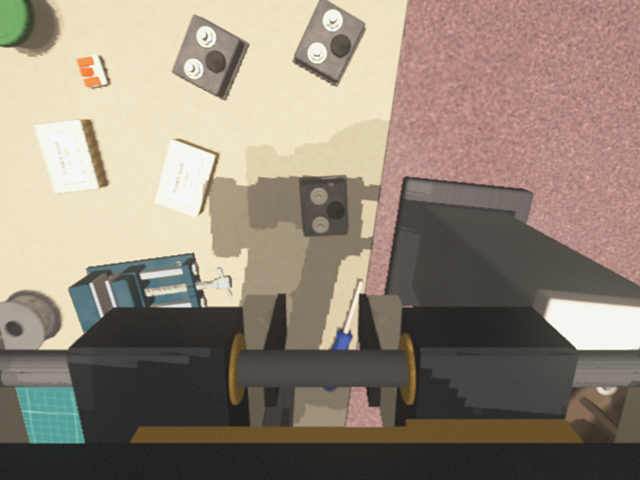

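The fingers were still closing when the lift began. The relay stayed on the desk, shifted a little to (390,-235) and turned to 9°. I'll retry with more closing time.

In the tool's units: 0.17 m is 0.2833, 0.12 m is 0.2, -3 degrees is -0.0167.

```bash
python3 -c "
from h import *
go(390,-235,29,-81)"
```

```text
row [-0.0041  0.0092  0.2344] -2.9 n 4.0 open 0.0299
```

Request:
drive_effector([
  [0,0,0,-0.0167,0.075],
  [0,0,0.1,-0.0167,0.075],
  [0,0,0.2,-0.0167,0.075],
  [0,0,0.2833,-0.0167,0.075],
  [0,0,0.2833,-0.0167,0.075],
])

```text
clock: 5.58
tool_pos: [0.3913, -0.235, 0.0799]
orientation: [179.6, 0.1, -81.0]
force: [0.3, -0.0, 1.4]
opening: 0.0726
gripper_force: 0.0
```

```bash
python3 -c "
from h import *
near(390,-235,.030)
go(390,-235,29,-81)"
```

```text
(array([319., 281.]), 6230, (391, -236), (40, 51), 9.2, np.float64(0.03))
row [-0.0009  0.0031  0.0532] 0.0 n 1.0 open 0.0732
```

In the tool's units: 0.052 m is 0.0867, 0.03 m is 0.05.

Request:
drive_effector([
  [0,0.0017,0.05,0,0.075],
  [0,0.0017,0.0867,0,0.075],
  [0,0.0017,0.0867,0,0.03],
  [0,0.0017,0.0867,0,0.03],
  [0,0.0017,0.0867,0,0.03],
  [0,0.0017,0.0867,0,0.03],
  [0,0.0017,0.0867,0,0.03],
  [0,0.0017,0.0867,0,0.03],
])

```text
clock: 6.62
tool_pos: [0.3936, -0.2357, 0.0316]
orientation: [-179.9, -0.0, -81.0]
force: [-1.4, 1.4, 8.9]
opening: 0.0436
gripper_force: 30.0
```

Request:
drive_effector([
  [0,0,0,0,0.03],
  [0,0,0,0,0.03],
  [0,0,0,0,0.03],
  [0,0,0,0,0.03],
])

```text
clock: 7.12
tool_pos: [0.3936, -0.2357, 0.0316]
orientation: [-179.9, -0.0, -81.0]
force: [-2.5, 1.8, 10.1]
opening: 0.0435
gripper_force: 30.0
```

In the tool's units: -0.25 m is -0.4167, -0.23 m is -0.3833.

Request:
drive_effector([
  [0,0,-0.0833,0,0.03],
  [0,0,-0.1833,0,0.03],
  [0,0,-0.2833,0,0.03],
  [0,0,-0.3833,0,0.03],
  [0,0,-0.4167,0,0.03],
  [0,0,-0.4167,0,0.03],
])

```text
clock: 7.88
tool_pos: [0.3936, -0.2356, 0.2822]
orientation: [-179.8, -0.1, -81.0]
force: [0.0, -0.4, -2.5]
opening: 0.0438
gripper_force: 30.0
```

```bash
python3 -c "
from h import *
go(474,72,275,-88)"
```

```text
row [-0.2912 -0.1275  0.0074] 7.0 n 6.0 open 0.0438
```

In the tool's units: -0.291 m is -0.485, -0.128 m is -0.2133, 7 degrees is 0.0389.

Request:
drive_effector([
  [-0.485,-0.2133,0,0.0389,0.03],
  [-0.485,-0.2133,0,0.0389,0.03],
  [-0.485,-0.2133,0,0.0389,0.03],
  [-0.485,-0.2133,0,0.0389,0.03],
  [-0.485,-0.2133,0,0.0389,0.03],
  [-0.485,-0.2133,0,0.0389,0.03],
  [-0.485,-0.2133,0,0.0389,0.03],
])

```text
clock: 8.75
tool_pos: [0.4733, 0.072, 0.2789]
orientation: [179.8, -0.1, -87.9]
force: [-0.7, -1.1, -2.1]
opening: 0.0438
gripper_force: 30.0
```

```bash
python3 -c "
from h import *
go(474,72,204,-88)
F,P,d,c=snap('wrist');cv2.imwrite('pics/w4.png',F[...,::-1])"
```

```text
row [-0.0001 -0.001   0.0749] 0.1 n 2.0 open 0.0438
```

View pics/w4.png

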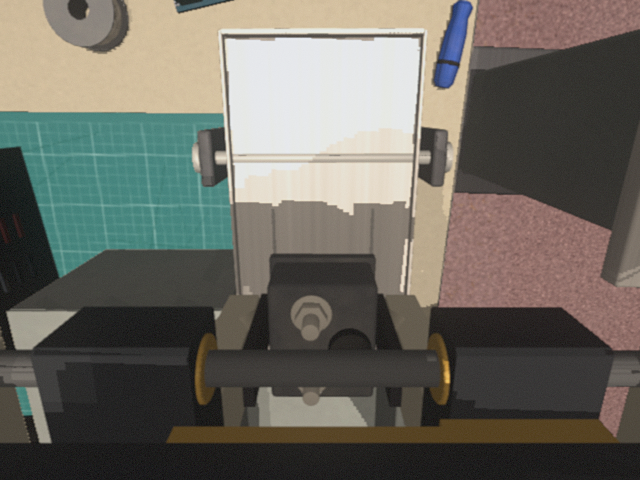

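The relay is held, centred at (322,320) between the tray's ribs at (275,240) and (373,240). I'll lower it to about 2 mm above the floor and let go.

In the tool's units: 0.074 m is 0.1233, 0.065 m is 0.1083.

Request:
drive_effector([
  [0,-0.0017,0.0667,0,0.03],
  [0,-0.0017,0.1083,0,0.03],
  [0,-0.0017,0.1233,0,0.03],
  [0,-0.0017,0.1233,0,0.03],
  [0,-0.0017,0.1233,0,0.03],
])

```text
clock: 9.43
tool_pos: [0.4757, 0.0718, 0.2077]
orientation: [-179.9, 0.0, -88.0]
force: [0.4, 1.0, -0.8]
opening: 0.0442
gripper_force: 30.0
```

Request:
drive_effector([
  [0,0,0,0,0.054],
  [0,0,0,0,0.054],
  [0,0,0,0,0.054],
  [0,0,0,0,0.054],
  [0,0,-0.0333,0,0.054],
  [0,0,-0.1333,0,0.054],
  [0,0,-0.15,0,0.054],
  [0,0,-0.15,0,0.054],
])

```text
clock: 10.42
tool_pos: [0.4752, 0.0721, 0.2971]
orientation: [-179.9, 0.1, -88.0]
force: [0.4, -0.4, 0.3]
opening: 0.0542
gripper_force: 0.0
```

```bash
python3 -c "
from h import *
F,P,d,c=snap('wrist');cv2.imwrite('pics/w5.png',F[...,::-1])
F,P,d,c=snap('scene');a=F[180:300,225:385,::-1];cv2.imwrite('pics/s5.png',cv2.resize(a,None,fx=4,fy=4,interpolation=2))
"
```

```text
(no output)
```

View pics/s5.png

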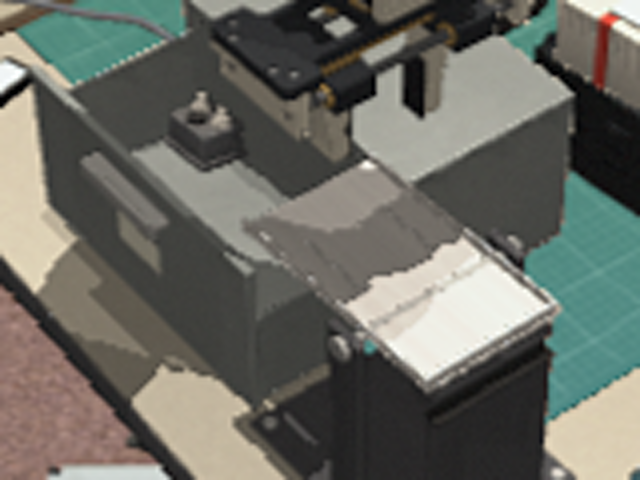

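The crop shows the relay in the drawer at (205,135) and the tray back level. Now for the next parts.

In the tool's units: 0.32 m is 0.5333, -0.04 m is -0.0667, 12 degrees is 0.0667.

```bash
cat >> h.py <<'E'
def look():
    F,P,d,c=snap("wrist");z=P[...,2]
    for zt in(.030,.020):
        print(zt)
        for q in rects((abs(z-zt)<.005)&(P[...,1]<-.17),plane(d,c,zt),400):print(q)
    return F
E
```

Request:
drive_effector([
  [0.5333,-0.05,-0.0667,0.0667,0.075],
  [0.5333,-0.05,-0.0667,0.0667,0.075],
  [0.5333,-0.05,-0.0667,0.0667,0.075],
  [0.5333,-0.05,-0.0667,0.0667,0.075],
  [0.5333,-0.05,-0.0667,0.0667,0.075],
  [0.5333,-0.05,-0.0667,0.0667,0.075],
  [0.5333,-0.05,-0.0667,0.0667,0.075],
])

```text
clock: 11.4
tool_pos: [0.5157, -0.2474, 0.3347]
orientation: [179.8, 0.0, -100.1]
force: [0.4, 0.7, 0.2]
opening: 0.075
gripper_force: 0.0
```

```bash
python3 -c "
from h import *
look();go(501,-349,160,-111)"
```

```text
0.03
(array([412.,  48.]), 1796, (402, -370), (40, 48), -21.7, np.float64(0.03))
(array([319.,  90.]), 1628, (498, -349), (40, 48), -21.3, np.float64(0.03))
(array([111., 193.]), 1459, (735, -281), (16, 226), -0.0, np.float64(0.03))
0.02
(array([ 92., 131.]), 402, (740, -351), (6, 85), 0.1, np.float64(0.02))
(array([319., 191.]), 2005, (517, -246), (40, 61), -14.5, np.float64(0.02))
(array([227., 199.]), 1997, (619, -255), (41, 60), 12.4, np.float64(0.02))
row [ 0.1035 -0.0038  0.1751] 10.9 n 4.0 open 0.0748
```

In the tool's units: 0.22 m is 0.3667, 0.12 m is 0.2, 11 degrees is 0.0611.

Request:
drive_effector([
  [0.0833,-0.005,0.05,0.0611,0.075],
  [0.1725,-0.01,0.1,0.0611,0.075],
  [0.1725,-0.01,0.2,0.0611,0.075],
  [0.1725,-0.01,0.3,0.0611,0.075],
  [0.1725,-0.01,0.3667,0.0611,0.075],
  [0.1725,-0.01,0.3667,0.0611,0.075],
])

```text
clock: 12.2
tool_pos: [0.5023, -0.3475, 0.1135]
orientation: [179.6, 0.0, -110.9]
force: [0.6, -0.0, 0.7]
opening: 0.0748
gripper_force: 0.0
```

```bash
python3 -c "
from h import *
near(498,-349,.030);go(498,-349,32,-111.5)"
```

```text
(array([323., 254.]), 4720, (497, -350), (40, 50), -21.1, np.float64(0.03))
row [0.0026 0.0052 0.0842] 0.6 n 2.0 open 0.0748
```

In the tool's units: 0.082 m is 0.1367, 0.075 m is 0.125.

Request:
drive_effector([
  [0.005,0.0083,0.0833,0,0.075],
  [0.005,0.0083,0.125,0,0.075],
  [0.005,0.0083,0.1367,0,0.075],
  [0.005,0.0083,0.1367,0,0.03],
  [0.005,0.0083,0.1367,0,0.03],
  [0.005,0.0083,0.1367,0,0.03],
  [0.005,0.0083,0.1367,0,0.03],
  [0.005,0.0083,0.1367,0,0.03],
])

```text
clock: 13.25
tool_pos: [0.4988, -0.351, 0.0354]
orientation: [-179.9, -0.0, -111.0]
force: [-0.7, 1.8, 6.8]
opening: 0.044
gripper_force: 30.0
```

Request:
drive_effector([
  [0,0,0,0,0.03],
  [0,0,0,0,0.03],
  [0,0,-0.0833,0,0.03],
  [0,0,-0.1833,0,0.03],
  [0,0,-0.2833,0,0.03],
  [0,0,-0.3833,0,0.03],
  [0,0,-0.4167,0,0.03],
  [0,0,-0.4167,0,0.03],
])

```text
clock: 14.25
tool_pos: [0.4988, -0.351, 0.2863]
orientation: [-179.8, 0.0, -111.0]
force: [0.0, 0.8, -1.2]
opening: 0.0438
gripper_force: 30.0
```

```bash
python3 -c "
from h import *
go(474,72,280,-88)"
```

```text
row [-0.386   0.1749  0.0058] -23.0 n 7.0 open 0.0438
```

In the tool's units: -0.386 m is -0.6433, 0.175 m is 0.2917, -23 degrees is -0.1278.

Request:
drive_effector([
  [-0.6433,0.2917,0,-0.1278,0.03],
  [-0.6433,0.2917,0,-0.1278,0.03],
  [-0.6433,0.2917,0,-0.1278,0.03],
  [-0.6433,0.2917,0,-0.1278,0.03],
  [-0.6433,0.2917,0,-0.1278,0.03],
  [-0.6433,0.2917,0,-0.1278,0.03],
  [-0.6433,0.2917,0,-0.1278,0.03],
  [-0.6433,0.2917,0,-0.1278,0.03],
])

```text
clock: 15.25
tool_pos: [0.4724, 0.0748, 0.2826]
orientation: [179.8, -0.0, -87.8]
force: [-0.5, -1.2, -0.8]
opening: 0.0436
gripper_force: 30.0
```

Request:
drive_effector([
  [0,0,0,0,0.03],
  [0,0,0,0,0.03],
])

```text
clock: 15.5
tool_pos: [0.4731, 0.0712, 0.2838]
orientation: [179.9, -0.0, -88.1]
force: [-0.6, 0.3, -0.9]
opening: 0.0438
gripper_force: 30.0
```

```bash
python3 -c "
from h import *
go(474,72,208,-88)
F,P,d,c=snap('wrist');z=P[...,2];m=np.nanmedian(z[130:150,250:400]);print('tray',m)"
```

```text
row [-0.0008 -0.001   0.0758] -0.1 n 2.0 open 0.0438
tray 0.17084668704637357
```

In the tool's units: 0.075 m is 0.125, 0.065 m is 0.1083.

Request:
drive_effector([
  [0,-0.0017,0.0667,0,0.03],
  [0,-0.0017,0.1083,0,0.03],
  [0,-0.0017,0.125,0,0.03],
  [0,-0.0017,0.125,0,0.03],
  [0,-0.0017,0.125,0,0.03],
  [0,-0.0017,0.125,0,0.03],
])

```text
clock: 16.3
tool_pos: [0.4749, 0.0725, 0.2105]
orientation: [-179.9, 0.0, -88.0]
force: [0.3, -1.0, -0.9]
opening: 0.0439
gripper_force: 30.0
```

Request:
drive_effector([
  [0,0,0,0,0.054],
  [0,0,0,0,0.054],
  [0,0,0,0,0.054],
  [0,0,0,0,0.054],
  [0,0,-0.0333,0,0.054],
  [0,0,-0.1333,0,0.054],
  [0,0,-0.2167,0,0.054],
  [0,0,-0.2167,0,0.054],
])

```text
clock: 17.3
tool_pos: [0.4761, 0.0728, 0.3439]
orientation: [-179.6, 0.2, -88.0]
force: [-0.3, -0.1, -0.9]
opening: 0.054
gripper_force: 0.0
```

Request:
drive_effector([
  [0.5333,-0.05,0,0.0667,0.075],
  [0.5333,-0.05,0,0.0667,0.075],
  [0.5333,-0.05,0,0.0667,0.075],
  [0.5333,-0.05,0,0.0667,0.075],
  [0.5333,-0.05,0,0.0667,0.075],
  [0.5333,-0.05,0,0.0667,0.075],
  [0.5333,-0.05,0,0.0667,0.075],
])

```text
clock: 18.18
tool_pos: [0.5151, -0.2469, 0.3384]
orientation: [179.9, 0.0, -100.1]
force: [0.2, -0.1, 0.7]
opening: 0.075
gripper_force: 0.0
```

```bash
python3 -c "
from h import *
look();go(402,-370,120,-111.5)
F,P,d,c=snap('scene');a=F[180:300,225:385,::-1];cv2.imwrite('pics/s6.png',cv2.resize(a,None,fx=4,fy=4,interpolation=2));print('tray',np.nanmedian(P[236:240,305:312,2]),np.nanmedian(P[262:266,342:346,2]))
"
```

```text
0.03
(array([411.,  48.]), 1767, (401, -370), (40, 48), -21.6, np.float64(0.03))
(array([112., 192.]), 1425, (735, -281), (16, 225), -0.0, np.float64(0.03))
0.02
(array([319., 190.]), 1969, (517, -246), (40, 61), -14.4, np.float64(0.02))
(array([227., 198.]), 1951, (618, -255), (41, 60), 12.6, np.float64(0.02))
row [0.1418 0.0897 0.2189] 11.5 n 5.0 open 0.075
tray 0.1709941168657112 0.17027375270050904
```

View pics/s6.png

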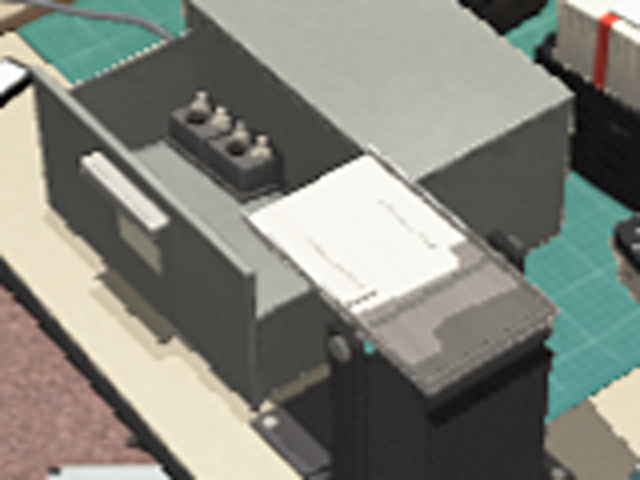

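Two relays now sit in the drawer at (200,115) and (245,155), and the tray is level. The third relay is next.

In the tool's units: 0.22 m is 0.3667, 0.18 m is 0.3, 11.5 degrees is 0.0639.

Request:
drive_effector([
  [0.0833,0.05,0.0667,0.0639,0.075],
  [0.1667,0.1,0.1333,0.0639,0.075],
  [0.2363,0.1495,0.2,0.0639,0.075],
  [0.2363,0.1495,0.3,0.0639,0.075],
  [0.2363,0.1495,0.3667,0.0639,0.075],
  [0.2363,0.1495,0.3667,0.0639,0.075],
  [0.2363,0.1495,0.3667,0.0639,0.075],
])

```text
clock: 19.15
tool_pos: [0.4043, -0.3704, 0.1217]
orientation: [-179.9, -0.0, -111.4]
force: [-0.4, 0.4, 0.5]
opening: 0.0751
gripper_force: 0.0
```

```bash
python3 -c "
from h import *
near(401,-370,.030);go(401,-370,32,-111.5)"
```

```text
(array([324., 252.]), 4455, (401, -372), (40, 50), -21.6, np.float64(0.03))
row [0.0007 0.0039 0.0902] 0.1 n 2.0 open 0.0753
```

In the tool's units: 0.088 m is 0.1467, 0.08 m is 0.1333.

Request:
drive_effector([
  [0.0033,0.005,0.0833,0,0.075],
  [0.0033,0.005,0.1333,0,0.075],
  [0.0033,0.005,0.1467,0,0.075],
  [0.0033,0.005,0.1467,0,0.03],
  [0.0033,0.005,0.1467,0,0.03],
  [0.0033,0.005,0.1467,0,0.03],
  [0.0033,0.005,0.1467,0,0.03],
  [0.0033,0.005,0.1467,0,0.03],
])

```text
clock: 20.2
tool_pos: [0.4, -0.3718, 0.0327]
orientation: [-179.9, -0.0, -111.5]
force: [0.9, 0.1, 8.3]
opening: 0.0437
gripper_force: 30.0
```

Request:
drive_effector([
  [0,0,0,0,0.03],
  [0,0,0,0,0.03],
  [0,0,-0.0833,0,0.03],
  [0,0,-0.1833,0,0.03],
  [0,0,-0.2833,0,0.03],
  [0,0,-0.3833,0,0.03],
  [0,0,-0.4167,0,0.03],
  [0,0,-0.4167,0,0.03],
])

```text
clock: 21.2
tool_pos: [0.3992, -0.3714, 0.2829]
orientation: [-179.8, 0.0, -111.5]
force: [0.4, -0.4, -3.0]
opening: 0.0438
gripper_force: 30.0
```

```bash
python3 -c "
from h import *
go(474,72,280,-88)"
```

```text
row [-0.4399  0.093   0.0027] -23.5 n 8.0 open 0.0438
```

In the tool's units: -0.44 m is -0.7333, 0.093 m is 0.155, -23.5 degrees is -0.1306.

Request:
drive_effector([
  [-0.7333,0.155,0,-0.1306,0.03],
  [-0.7333,0.155,0,-0.1306,0.03],
  [-0.7333,0.155,0,-0.1306,0.03],
  [-0.7333,0.155,0,-0.1306,0.03],
  [-0.7333,0.155,0,-0.1306,0.03],
  [-0.7333,0.155,0,-0.1306,0.03],
  [-0.7333,0.155,0,-0.1306,0.03],
  [-0.7333,0.155,0,-0.1306,0.03],
])

```text
clock: 22.2
tool_pos: [0.4731, 0.0751, 0.2792]
orientation: [179.8, -0.1, -87.8]
force: [0.5, -0.3, -2.0]
opening: 0.0438
gripper_force: 30.0
```

Request:
drive_effector([
  [0,0,0,0,0.03],
  [0,0,0,0,0.03],
])

```text
clock: 22.45
tool_pos: [0.4731, 0.0711, 0.2806]
orientation: [179.9, -0.0, -88.1]
force: [0.8, -0.5, -1.0]
opening: 0.0437
gripper_force: 30.0
```

```bash
python3 -c "
from h import *
go(474,72,206,-88)"
```

```text
row [-0.0009 -0.001   0.0746] -0.1 n 2.0 open 0.0437
```

In the tool's units: 0.074 m is 0.1233, 0.065 m is 0.1083.

Request:
drive_effector([
  [0,-0.0017,0.0667,0,0.03],
  [0,-0.0017,0.1083,0,0.03],
  [0,-0.0017,0.1233,0,0.03],
  [0,-0.0017,0.1233,0,0.03],
  [0,-0.0017,0.1233,0,0.03],
  [0,-0.0017,0.1233,0,0.03],
])

```text
clock: 23.2
tool_pos: [0.4752, 0.0723, 0.2085]
orientation: [-179.9, 0.0, -88.0]
force: [0.3, 0.2, -2.0]
opening: 0.0437
gripper_force: 30.0
```

Request:
drive_effector([
  [0,0,0,0,0.054],
  [0,0,0,0,0.054],
  [0,0,0,0,0.054],
  [0,0,0,0,0.054],
  [0,0,-0.0333,0,0.054],
  [0,0,-0.1333,0,0.054],
  [0,0,-0.2167,0,0.054],
  [0,0,-0.2167,0,0.054],
])

```text
clock: 24.2
tool_pos: [0.4765, 0.0727, 0.3419]
orientation: [-179.6, 0.2, -88.0]
force: [0.0, 0.4, -1.1]
opening: 0.054
gripper_force: 0.0
```

Request:
drive_effector([
  [0.5333,-0.05,0,0.0667,0.075],
  [0.5333,-0.05,0,0.0667,0.075],
  [0.5333,-0.05,0,0.0667,0.075],
  [0.5333,-0.05,0,0.0667,0.075],
  [0.5333,-0.05,0,0.0667,0.075],
  [0.5333,-0.05,0,0.0667,0.075],
  [0.5333,-0.05,0,0.0667,0.075],
])

```text
clock: 25.08
tool_pos: [0.5155, -0.247, 0.3364]
orientation: [179.9, 0.0, -100.1]
force: [-0.7, 0.4, 0.5]
opening: 0.075
gripper_force: 0.0
```

```bash
python3 -c "
from h import *
look();go(517,-246,120,-104.5)
F,P,d,c=snap('scene');a=F[180:300,225:385,::-1];cv2.imwrite('pics/s7.png',cv2.resize(a,None,fx=4,fy=4,interpolation=2));print('tray',np.nanmedian(P[236:240,305:312,2]),np.nanmedian(P[262:266,342:346,2]))
"
```

```text
0.03
(array([111., 191.]), 1430, (735, -281), (16, 225), -0.1, np.float64(0.03))
0.02
(array([ 93., 131.]), 418, (740, -351), (6, 86), 0.1, np.float64(0.02))
(array([319., 190.]), 1984, (517, -246), (40, 61), -14.6, np.float64(0.02))
(array([227., 199.]), 1980, (618, -255), (41, 61), 12.1, np.float64(0.02))
row [-0.0004 -0.0016  0.2168] 4.5 n 4.0 open 0.0753
tray 0.17150783153031546 0.17061897177722174
```

View pics/s7.png

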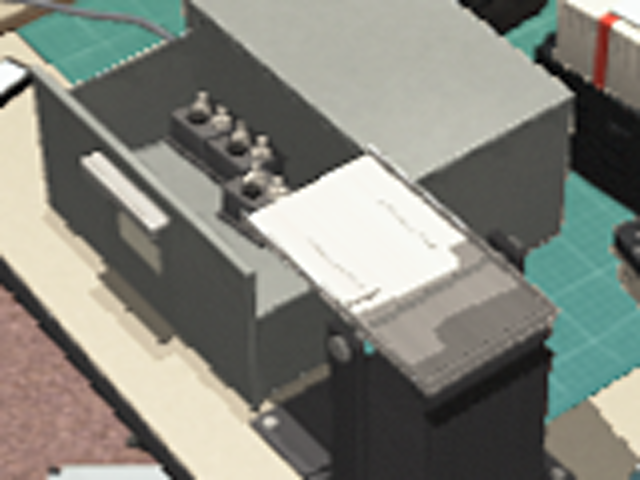

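Three relays are in the drawer, at (195,115), (235,150) and (255,190), and the tray is level. The fuse box at (517,-246) is next.

In the tool's units: 0.22 m is 0.3667, 0.18 m is 0.3, 4.5 degrees is 0.025.

Request:
drive_effector([
  [0,-0.0033,0.1,0.025,0.075],
  [0,-0.0033,0.2,0.025,0.075],
  [0,-0.0033,0.3,0.025,0.075],
  [0,-0.0033,0.3667,0.025,0.075],
  [0,-0.0033,0.3667,0.025,0.075],
  [0,-0.0033,0.3667,0.025,0.075],
])

```text
clock: 25.92
tool_pos: [0.5193, -0.2463, 0.1196]
orientation: [-179.9, -0.0, -104.4]
force: [0.6, 0.4, 0.8]
opening: 0.0751
gripper_force: 0.0
```

```bash
python3 -c "
from h import *
near(517,-246,.020);go(517,-246,31,-104.5)"
```

```text
(array([323., 250.]), 6559, (517, -248), (40, 61), -14.5, np.float64(0.02))
row [0.0001 0.0029 0.089 ] 0.1 n 2.0 open 0.0752
```

In the tool's units: 0.089 m is 0.1483, 0.08 m is 0.1333.

Request:
drive_effector([
  [0.0033,0.0033,0.0833,0,0.075],
  [0.0033,0.0033,0.1333,0,0.075],
  [0.0033,0.0033,0.1483,0,0.075],
  [0.0033,0.0033,0.1483,0,0.03],
  [0.0033,0.0033,0.1483,0,0.03],
  [0.0033,0.0033,0.1483,0,0.03],
  [0.0033,0.0033,0.1483,0,0.03],
  [0.0033,0.0033,0.1483,0,0.03],
])

```text
clock: 26.98
tool_pos: [0.5161, -0.2485, 0.0294]
orientation: [-179.9, 0.0, -104.5]
force: [-1.9, 1.3, 6.1]
opening: 0.0397
gripper_force: 30.0
```

Request:
drive_effector([
  [0,0,0,0,0.03],
  [0,0,0,0,0.03],
  [0,0,0,0,0.03],
  [0,0,-0.0833,0,0.03],
  [0,0,-0.1833,0,0.03],
  [0,0,-0.2833,0,0.03],
  [0,0,-0.3833,0,0.03],
  [0,0,-0.4167,0,0.03],
])

```text
clock: 27.98
tool_pos: [0.5165, -0.2487, 0.2831]
orientation: [-179.6, 0.0, -104.5]
force: [0.6, 0.2, -1.0]
opening: 0.0402
gripper_force: 30.0
```

```bash
python3 -c "
from h import *
go(474,72,280,-88)"
```

```text
row [-0.2999  0.1214  0.0024] -16.5 n 6.0 open 0.0402
```

In the tool's units: -0.3 m is -0.5, 0.121 m is 0.2017, -16.5 degrees is -0.0917.

Request:
drive_effector([
  [-0.5,0.2017,0,-0.0917,0.03],
  [-0.5,0.2017,0,-0.0917,0.03],
  [-0.5,0.2017,0,-0.0917,0.03],
  [-0.5,0.2017,0,-0.0917,0.03],
  [-0.5,0.2017,0,-0.0917,0.03],
  [-0.5,0.2017,0,-0.0917,0.03],
  [-0.5,0.2017,0,-0.0917,0.03],
  [-0.5,0.2017,0,-0.0917,0.03],
])

```text
clock: 28.98
tool_pos: [0.4734, 0.0714, 0.2784]
orientation: [180.0, -0.0, -88.1]
force: [-0.4, -0.5, -0.0]
opening: 0.0404
gripper_force: 30.0
```

```bash
python3 -c "
from h import *
go(474,72,202,-88);F,P,d,c=snap('wrist');cv2.imwrite('pics/w8.png',F[...,::-1])"
```

```text
row [-0.0006 -0.0007  0.0764] -0.1 n 2.0 open 0.0404
```

View pics/w8.png

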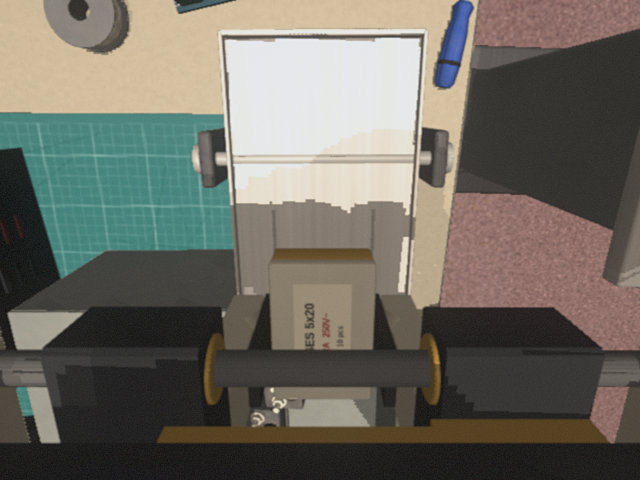

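The fuse box is held straight, centred at (322,310) between the ribs. I'll lower it and release.

The rows are not in the units I measure in: shifts go in shares of 600 mm and turns go in shares of pi rad. I convert before sending: 0.076 m is 0.1267, 0.065 m is 0.1083.

Request:
drive_effector([
  [0,-0.0017,0.0667,0,0.03],
  [0,-0.0017,0.1083,0,0.03],
  [0,-0.0017,0.1267,0,0.03],
  [0,-0.0017,0.1267,0,0.03],
  [0,-0.0017,0.1267,0,0.03],
  [0,-0.0017,0.1267,0,0.03],
])

```text
clock: 29.78
tool_pos: [0.4749, 0.0726, 0.2035]
orientation: [-179.9, 0.0, -88.0]
force: [0.7, 0.3, -0.4]
opening: 0.0405
gripper_force: 30.0
```

Request:
drive_effector([
  [0,0,0,0,0.050],
  [0,0,0,0,0.050],
  [0,0,0,0,0.050],
  [0,0,0,0,0.050],
  [0,0,-0.0333,0,0.050],
  [0,0,-0.1333,0,0.050],
  [0,0,-0.2167,0,0.050],
  [0,0,-0.2167,0,0.050],
])

```text
clock: 30.78
tool_pos: [0.4761, 0.073, 0.3368]
orientation: [-179.6, 0.2, -88.0]
force: [0.5, -0.7, -1.0]
opening: 0.0501
gripper_force: 0.0
```

Request:
drive_effector([
  [0.5333,-0.05,0,0.0667,0.075],
  [0.5333,-0.05,0,0.0667,0.075],
  [0.5333,-0.05,0,0.0667,0.075],
  [0.5333,-0.05,0,0.0667,0.075],
  [0.5333,-0.05,0,0.0667,0.075],
  [0.5333,-0.05,0,0.0667,0.075],
  [0.5333,-0.05,0,0.0667,0.075],
])

```text
clock: 31.65
tool_pos: [0.5151, -0.2468, 0.3314]
orientation: [179.9, 0.0, -100.1]
force: [1.0, -0.7, 1.0]
opening: 0.0749
gripper_force: 0.0
```

```bash
python3 -c "
from h import *
look();go(618,-255,120,-77.7)
F,P,d,c=snap('scene');a=F[180:300,225:385,::-1];cv2.imwrite('pics/s9.png',cv2.resize(a,None,fx=4,fy=4,interpolation=2));print('tray',np.nanmedian(P[236:240,305:312,2]),np.nanmedian(P[262:266,342:346,2]))
"
```

```text
0.03
(array([108., 193.]), 1505, (735, -281), (16, 225), -0.1, np.float64(0.03))
0.02
(array([ 90., 130.]), 410, (740, -351), (6, 86), -0.3, np.float64(0.02))
(array([226., 199.]), 2022, (618, -255), (41, 61), 12.0, np.float64(0.02))
row [-0.0089 -0.103   0.2117] -22.3 n 4.0 open 0.0751
tray 0.1705091957315532 0.17030030604318314
```

View pics/s9.png

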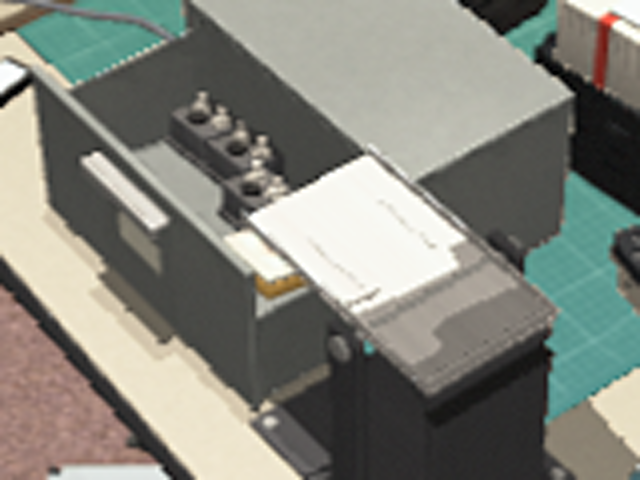

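The fuse box is visible at (265,265), in the drawer near the tray side. I'll check its height while fetching the last one.

In the tool's units: 0.212 m is 0.3533, 0.18 m is 0.3, -22 degrees is -0.1222.

Request:
drive_effector([
  [-0.015,-0.0833,0.0333,-0.1222,0.075],
  [-0.015,-0.1717,0.1,-0.1222,0.075],
  [-0.015,-0.1717,0.2,-0.1222,0.075],
  [-0.015,-0.1717,0.3,-0.1222,0.075],
  [-0.015,-0.1717,0.3533,-0.1222,0.075],
  [-0.015,-0.1717,0.3533,-0.1222,0.075],
])

```text
clock: 32.5
tool_pos: [0.6171, -0.2533, 0.1181]
orientation: [179.7, 0.1, -77.9]
force: [0.4, -1.0, 0.5]
opening: 0.0747
gripper_force: 0.0
```

```bash
python3 -c "
from h import *
near(618,-255,.020);go(618,-255,31,-78)
for n in('scene','side'):
    F,P,d,c=snap(n);h=cv2.cvtColor(F,cv2.COLOR_RGB2HSV)
    x,y,z=P[...,0],P[...,1],P[...,2]
    m=(x>.38)&(x<.56)&(y>.11)&(y<.38)&(z<.135)&(z>0.0)&(np.mean(F,-1)>150);
    for q in rects(m,P,15): print(n,q)
"
```

```text
(array([317., 247.]), 6703, (619, -256), (40, 62), 12.3, np.float64(0.02))
row [0.0009 0.0008 0.0897] 0.1 n 2.0 open 0.0749
scene (array([257., 228.]), 122, (393, 252), (15, 89), 4.6, np.float64(0.124))
scene (array([279., 233.]), 290, (454, 258), (78, 239), -10.5, np.float64(0.029))
scene (array([294., 228.]), 17, (485, 201), (9, 148), -34.7, np.float64(0.065))
scene (array([246., 245.]), 22, (392, 322), (15, 23), -45.8, np.float64(0.002))
side (array([358., 276.]), 1771, (459, 271), (111, 247), -0.7, np.float64(0.037))
side (array([378., 255.]), 77, (244, 150), (71, 418), -51.1, np.float64(0.124))
```

In the tool's units: 0.089 m is 0.1483, 0.08 m is 0.1333.

```bash
python3 -c "
from h import *
F,P,d,c=snap('side');a=F[200:350,260:420,::-1];a=cv2.resize(a,None,fx=4,fy=4,interpolation=2)
F,P,d,c=snap('scene');z=P[...,2]
for u,v in((286,240),(291,243),(295,250),(297,250)):print(u,v,P[v,u].round(3))
cv2.imwrite('pics/d1.png',a)"
```

```text
286 240 [0.469 0.221 0.056]
291 243 [0.47  0.196 0.063]
295 250 [0.466 0.17  0.058]
297 250 [0.475 0.173 0.051]
```

Request:
drive_effector([
  [0.0033,0,0.0833,0,0.075],
  [0.0033,0,0.1333,0,0.075],
  [0.0033,0,0.1483,0,0.075],
  [0.0033,0,0.1483,0,0.03],
  [0.0033,0,0.1483,0,0.03],
  [0.0033,0,0.1483,0,0.03],
  [0.0033,0,0.1483,0,0.03],
  [0.0033,0,0.1483,0,0.03],
])

```text
clock: 33.75
tool_pos: [0.6195, -0.2574, 0.0325]
orientation: [-179.9, -0.0, -78.0]
force: [-0.5, 1.0, 5.4]
opening: 0.0402
gripper_force: 30.0
```

Request:
drive_effector([
  [0,0,0,0,0.03],
  [0,0,0,0,0.03],
  [0,0,0,0,0.03],
  [0,0,-0.0833,0,0.03],
  [0,0,-0.1833,0,0.03],
  [0,0,-0.2833,0,0.03],
  [0,0,-0.3833,0,0.03],
  [0,0,-0.4167,0,0.03],
])

```text
clock: 34.75
tool_pos: [0.62, -0.2578, 0.2865]
orientation: [-179.7, -0.2, -78.0]
force: [-0.5, 0.1, -1.5]
opening: 0.0399
gripper_force: 30.0
```

```bash
python3 -c "
from h import *
go(474,72,280,-88)"
```

```text
row [-0.3529  0.0743  0.0051] 10.0 n 6.0 open 0.0399
```

View pics/d1.png

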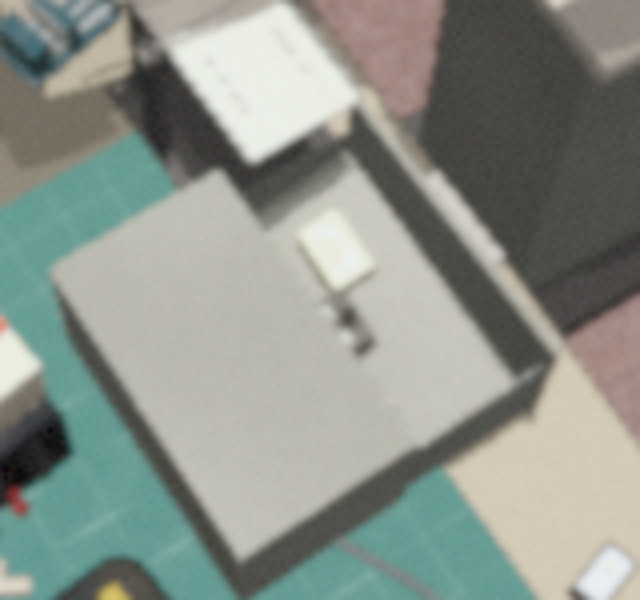

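The side view shows fuse box 1 lying flat on the drawer floor at (335,250). The second box is gripped, so I'll carry it over.

In the tool's units: -0.353 m is -0.5883, 0.074 m is 0.1233, 10 degrees is 0.0556.

Request:
drive_effector([
  [-0.5883,0.1233,0.0067,0.0556,0.03],
  [-0.5883,0.1233,0.0067,0.0556,0.03],
  [-0.5883,0.1233,0.0067,0.0556,0.03],
  [-0.5883,0.1233,0.0067,0.0556,0.03],
  [-0.5883,0.1233,0.0067,0.0556,0.03],
  [-0.5883,0.1233,0.0067,0.0556,0.03],
  [-0.5883,0.1233,0.0067,0.0556,0.03],
  [-0.5883,0.1233,0.0067,0.0556,0.03],
])

```text
clock: 35.75
tool_pos: [0.4731, 0.0727, 0.2775]
orientation: [180.0, -0.0, -87.9]
force: [-0.1, 0.4, -0.8]
opening: 0.0401
gripper_force: 30.0
```

```bash
python3 -c "
from h import *
go(474,72,204,-88)
F,P,d,c=snap('wrist');cv2.imwrite('pics/w10.png',F[250:420,200:450,::-1]);print('held top z',np.nanmedian(P[262:290,290:350],axis=(0,1)),np.nanmedian(P[130:150,250:400,2]))"
```

```text
row [ 0.0007 -0.0009  0.0735] 0.1 n 2.0 open 0.0401
held top z [0.47353945 0.05046023 0.26610078] 0.17086911933308577
```

In the tool's units: 0.074 m is 0.1233, 0.065 m is 0.1083.

Request:
drive_effector([
  [0,-0.0017,0.0667,0,0.03],
  [0,-0.0017,0.1083,0,0.03],
  [0,-0.0017,0.1233,0,0.03],
  [0,-0.0017,0.1233,0,0.03],
  [0,-0.0017,0.1233,0,0.03],
  [0,-0.0017,0.1233,0,0.03],
])

```text
clock: 36.55
tool_pos: [0.4747, 0.0728, 0.2044]
orientation: [-179.9, 0.0, -88.0]
force: [0.1, 0.1, -1.0]
opening: 0.0401
gripper_force: 30.0
```

Request:
drive_effector([
  [0,0,0,0,0.050],
  [0,0,0,0,0.050],
  [0,0,0,0,0.050],
  [0,0,0,0,0.050],
  [0,0,-0.0333,0,0.050],
  [0,0,-0.1333,0,0.050],
  [0,0,-0.2167,0,0.050],
  [0,0,-0.2167,0,0.050],
])

```text
clock: 37.55
tool_pos: [0.4759, 0.0732, 0.3379]
orientation: [-179.6, 0.2, -88.0]
force: [0.1, 0.7, -1.0]
opening: 0.0503
gripper_force: 0.0
```

Request:
drive_effector([
  [0.3333,0,0,0,0.05],
  [0.3333,0,0,0,0.05],
  [0.3333,0,0,0,0.05],
  [0.3333,0,0,0,0.05],
  [0.3333,0,0,0,0.05],
  [0.3333,0,0,0,0.05],
])

```text
clock: 38.3
tool_pos: [0.4812, -0.1264, 0.3332]
orientation: [180.0, 0.0, -88.0]
force: [0.1, 0.4, 0.5]
opening: 0.0502
gripper_force: 0.0
```

```bash
python3 -c "
from h import *
F,P,d,c=snap('scene');a=F[170:290,225:385,::-1];a=cv2.resize(a,(480,360));print('tray',np.nanmedian(P[236:240,305:312,2]),np.nanmedian(P[262:266,342:346,2]))
F,P,d,c=snap('side');b=cv2.resize(F[210:330,270:390,::-1],(320,320));b=cv2.copyMakeBorder(b,0,40,0,0,0);cv2.imwrite('pics/d2.png',np.hstack([a,b]))
x,y,z=P[...,0],P[...,1],P[...,2]
m=(x>.40)&(x<.56)&(y>.14)&(y<.37)&(z<.135)&(z>.0);i=np.nanargmax(np.where(m,z,-1));print(P.reshape(-1,3)[i])
"
```

```text
tray 0.1706082800079617 0.17191103685213094
[0.40138554 0.31407569 0.13495523]
```

View pics/d2.png

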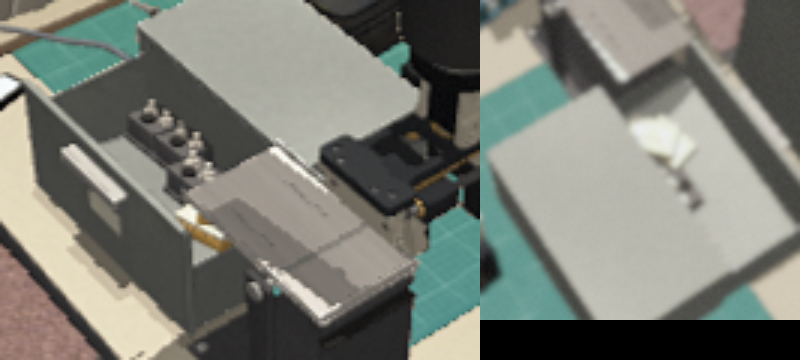

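Both fuse boxes are in the drawer. The second one overlaps the first at (660,140) in the right half of the picture. I'll check its height before closing.

```bash
python3 -c "
from h import *
for n in('side','scene'):
    F,P,d,c=snap(n);x,y,z=P[...,0],P[...,1],P[...,2]
    m=(x>.43)&(x<.535)&(y>.15)&(y<.26)&(z<.135)&(z>.0)&(F.min(-1)>170)
    q=P[m];print(n,len(q),q.min(0).round(3),q.max(0).round(3),np.percentile(q[:,2],[5,25,50,75,95]).round(3))
# drawer front face: points of the pull / panel from scene
F,P,d,c=snap('scene');x,y,z=P[...,0],P[...,1],P[...,2]
m=(x>.36)&(x<.43)&(y>.15)&(y<.36)&(z>.02)&(z<.10);print('panel x',[(yy,np.nanmedian(x[m&(abs(y-yy)<.01)]).round(4)) for yy in(.17,.25,.33)])
m=(x>.36)&(x<.43)&(y>.19)&(y<.32)&(z>.112)&(z<.128);print('pull',np.nanmin(x[m]),np.nanpercentile(y[m],[2,98]))
go(476,-230,340,-88)
"
```

```text
side 555 [0.43  0.152 0.027] [0.517 0.26  0.087] [0.034 0.041 0.051 0.075 0.081]
scene 46 [0.444 0.164 0.032] [0.519 0.251 0.074] [0.053 0.059 0.061 0.064 0.069]
panel x [(0.17, np.float64(0.4045)), (0.25, np.float64(0.4007)), (0.33, np.float64(0.3987))]
pull 0.38095325525090695 [0.20031038 0.31189153]
row [ 0.1034  0.0091 -0.0064] 0.1 n 2.0 open 0.05
```

The stack's highest point is 87 mm, below the 110 mm drawer wall, and the tray is level. Next I move in front of the drawer pull with the fingers closed.

In the tool's units: -0.277 m is -0.4617, 0.02 m is 0.0333.

Request:
drive_effector([
  [-0.4617,0.0333,0,0,0.0],
  [-0.4617,0.0333,0,0,0.0],
  [-0.4617,0.0333,0,0,0.0],
  [-0.4617,0.0333,0,0,0.0],
  [-0.4617,0.0333,0,0,0.0],
])

```text
clock: 39.17
tool_pos: [0.4508, 0.1521, 0.3338]
orientation: [-180.0, 0.0, -87.8]
force: [-1.1, -0.0, -0.7]
opening: 0.0055
gripper_force: 0.0
```

Request:
drive_effector([
  [-0.175,0.1867,0,0,0.0],
  [-0.175,0.1867,0,0,0.0],
  [-0.175,0.1867,0,0,0.0],
  [-0.175,0.1867,0,0,0.0],
])

```text
clock: 39.67
tool_pos: [0.3345, 0.2514, 0.334]
orientation: [-180.0, 0.1, -87.8]
force: [0.7, -0.0, -0.0]
opening: 0.0003
gripper_force: 0.0
```

```bash
python3 -c "
from h import *
go(334,252,130,-88)"
```

```text
row [-0.0004  0.0005  0.204 ] 0.2 n 4.0 open 0.0003
```

Descending, then pushing in steps while watching the force.

In the tool's units: 0.203 m is 0.3383, 0.2 m is 0.3333.

Request:
drive_effector([
  [0,0,0.1,0,0],
  [0,0,0.2,0,0],
  [0,0,0.2833,0,0],
  [0,0,0.3333,0,0],
  [0,0,0.3383,0,0],
])

```text
clock: 40.3
tool_pos: [0.3356, 0.2485, 0.129]
orientation: [179.9, -0.2, -88.0]
force: [-0.1, -0.6, 0.4]
opening: 0.0006
gripper_force: 0.0
```

Request:
drive_effector([
  [0,-0.0167,0,0,0],
  [0,-0.0333,0,0,0],
  [0,-0.0433,0,0,0],
  [0,-0.0533,0,0,0],
  [0,-0.0633,0,0,0],
  [0,-0.0733,0,0,0],
  [0,-0.0833,0,0,0],
])

```text
clock: 41.18
tool_pos: [0.3862, 0.2515, 0.1305]
orientation: [180.0, -0.0, -88.0]
force: [-1.4, 0.2, 0.0]
opening: 0.0003
gripper_force: 0.9
```

In the tool's units: -0.088 m is -0.1467, -0.077 m is -0.1283.

Request:
drive_effector([
  [0,-0.0183,0,0,0],
  [0,-0.0367,0,0,0],
  [0,-0.055,0,0,0],
  [0,-0.0733,0,0,0],
  [0,-0.0917,0,0,0],
  [0,-0.11,0,0,0],
  [0,-0.1283,0,0,0],
  [0,-0.1467,0,0,0],
])

```text
clock: 42.18
tool_pos: [0.4746, 0.2548, 0.1306]
orientation: [-180.0, 0.0, -88.0]
force: [-1.7, 0.3, -0.8]
opening: 0.0006
gripper_force: 0.9
```

```bash
python3 -c "
from h import *
F,P,d,c=snap('scene');x,y,z=P[...,0],P[...,1],P[...,2]
cv2.imwrite('pics/p1.png',cv2.resize(F[140:320,200:400,::-1],(660,594)))
m=(x>.42)&(x<.58)&(y>.13)&(y<.38)&(z>.02)&(z<.10);print('panel x',[(yy,np.nanmedian(x[m&(abs(y-yy)<.01)]).round(4)) for yy in(.17,.25,.33)])"
```

```text
  return np.nanmean(a, axis, out=out, keepdims=keepdims)
```

In the tool's units: -0.023 m is -0.0383, -0.016 m is -0.0267.

Request:
drive_effector([
  [0,-0.01,0,0,0],
  [0,-0.02,0,0,0],
  [0,-0.0267,0,0,0],
  [0,-0.0317,0,0,0],
  [0,-0.035,0,0,0],
  [0,-0.0383,0,0,0],
])

```text
clock: 42.98
tool_pos: [0.4972, 0.2556, 0.1307]
orientation: [-180.0, 0.0, -88.0]
force: [-0.7, 0.8, -0.3]
opening: 0.0006
gripper_force: 1.5
```

Request:
drive_effector([
  [0,-0.0033,0,0,0],
  [0,-0.005,0,0,0],
  [0,-0.0067,0,0,0],
])

```text
clock: 43.35
tool_pos: [0.4975, 0.2545, 0.1295]
orientation: [179.6, -0.1, -88.1]
force: [-19.1, 1.2, 5.8]
opening: 0.0005
gripper_force: 9.6
```

The force jumped to 19 N with no further travel, so the drawer looks home. I'll back off and verify.

In the tool's units: -0.2 m is -0.3333, -0.18 m is -0.3.

Request:
drive_effector([
  [0,0.0333,0,0,0],
  [0,0.1,0,0,0],
  [0,0.1667,0,0,0],
  [0,0.1667,-0.1,0,0],
  [0,0.1667,-0.2,0,0],
  [0,0.1667,-0.3,0,0],
  [0,0.1667,-0.3333,0,0],
  [0,0.1667,-0.3333,0,0],
])

```text
clock: 44.35
tool_pos: [0.4018, 0.253, 0.3328]
orientation: [-179.8, 0.2, -88.0]
force: [0.7, 0.1, 0.2]
opening: 0.0006
gripper_force: 0.0
```

```bash
python3 -c "
from h import *
F,P,d,c=snap('scene');x,y,z=P[...,0],P[...,1],P[...,2]
cv2.imwrite('pics/p2.png',cv2.resize(F[140:440,200:520,::-1],(640,600)))
m=(x>.42)&(x<.58)&(y>.13)&(y<.42)&(z>.02)&(z<.10);print('panel x',[(yy,np.nanmedian(x[m&(abs(y-yy)<.012)]).round(4)) for yy in(.2,.25,.33)])
print('tray',np.nanmedian(P[236:240,305:312,2]),np.nanmedian(P[262:266,342:346,2]))"
```

```text
panel x [(0.2, np.float64(0.5332)), (0.25, np.float64(0.53)), (0.33, np.float64(0.5277))]
tray 0.1704726720579942 0.17076832613676984
```

View pics/p2.png

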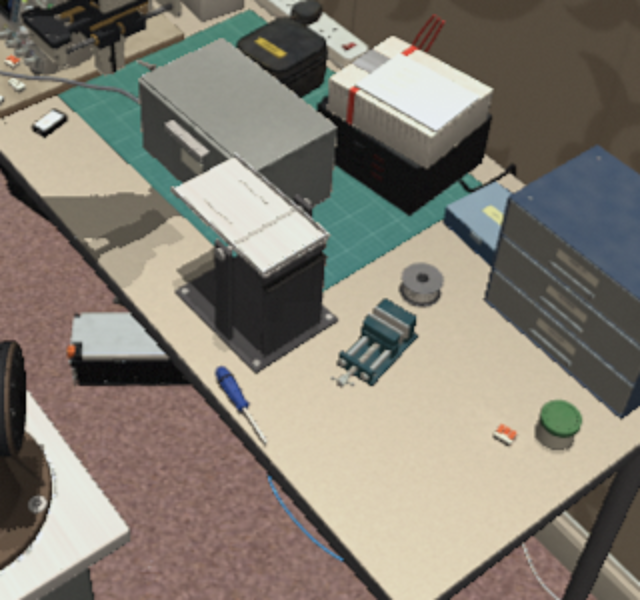

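```bash
python3 -c "
from h import *
for n in('scene','side'):
    F,P,d,c=snap(n);x,y,z=P[...,0],P[...,1],P[...,2]
    for yy in(.2,.25,.3,.35):
        s=(abs(y-yy)<.006)&(x>.48)&(x<.60)&(z>.12)&(z<.16);o=np.argsort(x[s]);print(n,yy,[(int(a*1000),int(b*1000)) for a,b in zip(x[s][o],z[s][o])][:60:4])
"
```

```text
scene 0.2 [(530, 128), (531, 138), (532, 140), (533, 130), (536, 138), (538, 145), (541, 137), (544, 147), (549, 147), (554, 146), (559, 146), (562, 141), (566, 147), (570, 148), (575, 143)]
scene 0.25 [(512, 125), (518, 123), (522, 123), (525, 127), (528, 130), (529, 124), (530, 130), (532, 135), (533, 144), (536, 139), (538, 144), (543, 143), (546, 143), (550, 148), (558, 148)]
scene 0.3 [(512, 123), (516, 124), (520, 122), (523, 125), (526, 124), (527, 141), (529, 126), (531, 135), (533, 148), (535, 140), (542, 141), (546, 146), (551, 142), (554, 149), (559, 149)]
scene 0.35 [(524, 120), (527, 140), (528, 143), (529, 125), (532, 149), (534, 137), (536, 137), (538, 139), (544, 149), (550, 142), (556, 145), (561, 144), (565, 142), (567, 148), (572, 143)]
side 0.2 [(529, 138), (532, 138), (537, 144), (541, 145), (545, 143), (548, 148), (551, 145), (555, 145), (558, 145), (562, 145), (565, 139), (568, 143), (573, 146), (576, 146), (579, 142)]
side 0.25 [(512, 121), (516, 123), (520, 125), (523, 127), (532, 146), (536, 146), (539, 138), (543, 143), (547, 145), (550, 146), (555, 149), (556, 141), (561, 146), (564, 143), (567, 142)]
side 0.3 [(510, 124), (514, 126), (517, 122), (528, 143), (530, 139), (535, 147), (538, 146), (541, 141), (544, 144), (548, 146), (551, 146), (554, 147), (558, 151), (561, 146), (564, 144)]
side 0.35 [(525, 142), (528, 138), (532, 143), (535, 142), (538, 143), (542, 145), (544, 144), (548, 150), (551, 142), (555, 148), (558, 143), (560, 143), (563, 144), (566, 146), (570, 150)]
```

No gap shows between the panel and the cabinet front, so the drawer is seated. The tray is level, the bystanders are undisturbed and the arm is clear, so I'm handing in.

Request:
drive_effector([
  [0,0,0,0,0],
  [0,0,0,0,0],
  [0,0,0,0,0],
  [0,0,0,0,0],
])

```text
clock: 45.0
tool_pos: [0.4009, 0.2522, 0.3304]
orientation: [180.0, -0.0, -88.0]
force: [-1.0, -0.7, -0.7]
opening: 0.0004
gripper_force: 0.0
```

```bash
python3 -c "
from plant import ctrl
print(ctrl.close_job())"
```

```text
the job is handed in; nothing more can be done
None
```

All three relays and both fuse boxes went into the drawer by way of the tray; the tray swung back level, the drawer is pushed home with no gap at the cabinet, and the job was handed in at 45 s (the first grasp missed and shifted one relay about 6 mm before the retry).

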